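Set the length stop of the mushroom trimming jig and seat a bunch against it

ROBOT

A 6-joint arm with a two-finger parallel gripper is mounted at the origin on a cart in front of the work surface, level with it; the furniture and walls round the work are solid. World frame = base frame: x ahead of the robot, y to its left, z up, the work surface at z = 0. Lengths are in m, angles in rad, forces in N, time in s.
With the tool pointing down it reaches from about 0.275 to 1 m from the base axis. Payload 8.4 kg.
Tool frame: the origin (TCP) lies between the finger pads; the fingertips stand 11 mm ahead of it and the grasp point (between the pads) lies 8 mm behind it; z points along the fingers, y is the line along which they close (so a half turn about z gives the same grasp; the last joint's range is limited). The gripper opens to 85 mm and grips with 20 to 120 N. Pads are 22 mm wide; open, the fingers measure 114 mm over their backs; the gripper's body (76 mm by 85 mm) begins 54 mm behind the grasp point. The pads swing forward as they close: fully open they stand 13 mm farther back than shut.
Start: joints at [-1.315, 0.353, 1.633, -0, 1.155, -0.002], TCP at [0.159, -0.604, 0.242] pointing down, gripper open.
Joint ranges: [-2.63, 2.63], [-0.92, 2.1], [0.06, 2.66], [-1.3, 4.44], [0, 2.69], [-3.02, 3.02]. Speed limits (rad/s): [2.22, 2.22, 2.79, 3.14, 3.14, 3.14].

INTERFACE

Orientations are given as a rotation vector (axis times angle).
In Python, from station import ctrl gives the robot as it stands. The module is installed in compiled form; this text tells all that it offers. Calls block until the motion is done:
- ctrl.goto(position, orientation): joint-space move of the TCP to a pose.
- ctrl.line_to(position, attitude=None, speed=0.15): straight line of the TCP; attitude=None keeps the orientation; speed is the mean speed in m/s.
- ctrl.move_joints(angles): joint-space move.
- ctrl.ungrasp() and ctrl.close(force=None): open the fingers fully, or close them until they stop; force is the grip in N (None keeps the last).
- ctrl.wait(seconds).
- ctrl.solve_ik(position, orientation): joint angles nearest the present ones, or None.
- ctrl.observe(): the state.
- ctrl.capture(name): name is "scene" or "side" or "wrist"; returns a dict with "img" (400x640x3 uint8, red, green, blue), "mtx" (3x3 intrinsics, pixels), "cam_to_world" (4x4, takes a point from camera to world coordinates). Camera axes: x right, y down, z forward; pixel columns grow to the right and rows downward; lengths in m; the calibration is good to about 2 mm. A picture is of the moment at which its call begins. There is no depth.
A pose or a line that the arm cannot do raises ctrl.IKError and nothing moves.
- ctrl.sign_off(): hands the job in; it is judged then, once.
Trained networks look in the newest picture that a camera, given by its name, has taken for a name from the list of things; names that differ only in an ending like _2 or _b are one class to them, and where a whole thing is asked for, a point or a joint stands for the part that bears it (a point fixed in the world has none). Each returns a list of dicts, best first, with "conf" (0 to 1); they miss things now and then, are a little off and sometimes report something else, mostly with a low value. They report only what shows in the picture. A call takes as long as a camera call.
- ctrl.recognise(name, camera): "extent" ([left, top, width, height] in pixels, round what is visible of it).
- ctrl.mark_of(name, camera): "uv" ([column, row] in pixels: a listed point, or the origin of a listed thing).
The state is a dict: "time_s": time; "qpos": joint angles; "qvel": joint speeds; "tau": joint torques, N m; "position": TCP position; "ee_rot": TCP orientation; "contact_force": force on the tool from outside, world axes, zero at the start; "wrist_torque": the same for the moment, N m; "opening": finger opening in m; "gripper_force": force on a finger pad.
Only numpy, scipy, OpenCV 4.12 (cv2) and the standard library are available. Lean on these libraries where they do the work, as an engineer would, in place of code of your own. Each camera call takes 0.05 s, during which the arm holds its last target. There are 200 camera calls.

TASK

Set the trimming jig to today's length: push the dial round by its finger post until the dial's index line lines up with the line on the small pointed marker clipped to the scale ring. Then push the mushroom bunch that lies in the trough gently along it until its caps rest against the stop plate, ready for the knife, and draw back clear. Use the fingertips only to push: pinch and lift nothing, and leave the marker and the things round the jig where they are.

Things in the scene. Friction and masses are not known exactly. Their poses are not given: they have to be found in the camera images.
- trim_jig: Trimming jig, fixed: white board 150 x 445 mm (own x -75..75, y -255..190) with a straight trough and, at its left (+y) end, an aluminium gear housing 140 x 140 mm about y = +115 (top 50 mm above the bench) that carries the setting dial. Origin on the bench top under the trough's centre line; own +y along the trough toward the dial, +x away from the robot, z up.
- knife_slot (a point): Middle of the knife slot, on the trough floor (20 mm above the bench), at y = -136 mm in the jig's frame; axes as the jig's. The trough has two steel fences 32 mm high, 74 mm apart inside, from y = -215 to +36 mm, with a 5 mm gap in both at the slot; beyond -215 its end is open. On its floor lie two rods 8 mm thick, 28 mm apart, which carry the bunch.
- dial_axis (a point): Centre of the dial (its axis is vertical) on the dial's upper face, 58 mm above the bench. Knurled steel disc of radius 46 mm with a flat hub of radius 12 mm, 3 mm high, at the centre; round it a fixed scale ring of radius 62 mm, 5 mm lower, with black lines every 0.2 rad.
- dial (a joint): Angle of the dial, rad, growing anticlockwise seen from above; range 0 to 2.6. Friction holds it where it is left (0.2 N m, about 6 N at the post). Its pinion and rack move the stop plate 10 mm toward the bunch for each radian.
- dial_post (a point): Half-way up the dial's upright finger post: a black pin 14 mm thick that stands 30 mm above the dial's face (58 to 88 mm above the bench), 33 mm from the axis, opposite the index line. As the dial's angle grows it sweeps from the right (trough) side over the far side to the left. On its foot is a flange 19 mm wide, 3 mm high.
- dial_index (a point): Outer end of the black index line on the dial's face, 47 mm from the axis, on the dial's near side.
- marker (a joint): Angle of the brass memory marker on the scale ring, rad, same zero and direction as the dial: the two lines are in line when both joints read the same. Clamped by its thumbscrew, to be left alone. It starts 0.6 to 2.2 rad ahead of the dial.
- marker_line (a point): Inner tip of the line on the memory marker, 47 mm from the dial's axis. The marker is a brass clip 13 mm wide with a pointed nose, 48 to 67 mm from the axis, its thumbscrew's top 63 mm above the bench.
- stop_face (a point): Middle of the stop plate's face that the caps come against, 29 mm above the trough floor; axes as the jig's. Steel plate 66 mm wide, its top 78 mm above the bench, square across the trough; moves with the dial (at y = -10 mm per radian of the dial in the jig's frame).
- bunch_root (a point): Centre of the root end of the mushroom bunch in the trough: a banded bunch 128 mm long, about 0.11 kg, rigid. The root end is flat, round, 37 mm across, its centre 22 mm above the trough floor, facing away from the stop (jig's -y). The bunch is 60 mm wide at the caps and slides with about 1 N; its caps give a little. The point's z axis points to the caps.
- bunch_caps (a point): Centre of the cap end of that bunch, 128 mm from the root end, about 37 mm above the trough floor. The bunch lies 7 degrees up toward the caps, so with the caps against the plate this point is about 3 mm short of the plate's face.
- waiting_bunch_a: Bystander: another banded bunch, about 67 mm across and 135 mm tall, standing on the bench to the right, beyond the trough's open end. Origin under its centre.
- waiting_bunch_b: Bystander: a second standing bunch, like the first.
- waiting_bunch_c: Bystander: a third standing bunch, like the first.
- white_cap: Bystander: white ribbed bottle cap, 80 mm across and 23 mm high, lying on the bench to the left of the jig. Origin under its centre.

How it is judged:
On the way, in this order (a step that is already met when the one before it is completed fails the run):
1. the dial's index line is lined up with the memory marker's line and the dial stands still (horizontal distance between dial_index and marker_line below 0.004 m and velocity of joint dial between -0.05 and 0.05 rad/s), for 0.3 s.
2. the bunch's caps are against the stop plate (y of bunch_caps in the frame of stop_face between -0.008 and 0.004 m), for 0.2 s.
At the end, for the whole second after the job is handed in: Index line within 4 mm of the marker's line; bunch at rest along the trough, root end down on the floor (centre under 55 mm, within 25 mm of the centre line), centre of the cap end at most 8 mm short of the stop plate's face and within 15 mm of its middle (all of step 2 and horizontal distance between dial_index and marker_line below 0.004 m and x of bunch_caps in the frame of stop_face between -0.015 and 0.015 m and x of bunch_root in the frame of trim_jig between -0.025 and 0.025 m and height (world z) of bunch_root below 0.055 m and linear speed of bunch below 0.05 m/s); the robot touches nothing.
It fails at once if the bunch is lifted out of the trough (height (world z) of any of bunch_root, bunch_caps above 0.08 m).
It fails at once if the bunch is pinched or pushed hard (over 25 N) (contact force between the fingers and bunch above 25 N).
It fails at once if the dial is pinched or forced (over 25 N) (contact force between the fingers and dial above 25 N).
It fails at once if the memory marker is shifted by more than 3 mm (distance of marker_line from where it was at the start of the episode above 0.003 m).
It fails at once if a waiting bunch or the white cap is moved by more than 20 mm or knocked over (distance of any of waiting_bunch_a, waiting_bunch_b, waiting_bunch_c, white_cap from where it was at the start of the episode above 0.02 m or angle between any of waiting_bunch_a, waiting_bunch_b, waiting_bunch_c's own z axis and vertical above 0.5 rad).
It also fails if it takes over 54 s, if anything falls off the work surface, if the arm or the gripper's body presses on something with over 40 N, if the wrist force passes 120 N, or if a joint passes its speed limit or range.

## Working session

There is one attempt and no reset: what is moved stays moved. The work goes in short steps, each a Python script; the robot and the scene stay as the last script left them, time stands still between calls to the robot, and variables do not carry over. Pictures are saved under pics/ and viewed, at most 10 in all, crops included, and the job is handed in when it is done.

```bash
mkdir -p pics; cat > h.py <<'E'
import numpy as np, cv2
from station import ctrl
def snap(cam,fn=None):
    c=ctrl.capture(cam)
    if fn: cv2.imwrite('pics/'+fn,c['img'][:,:,::-1])
    return c
def ray(c,uv):
    d=np.linalg.inv(c['mtx'])@np.array([uv[0],uv[1],1.]); T=np.array(c['cam_to_world'])
    return T[:3,3],T[:3,:3]@d/np.linalg.norm(d)
def onz(c,uv,z):
    o,d=ray(c,uv); return o+d*(z-o[2])/d[2]
def tri(rs):
    A=0;b=0
    for o,d in rs:
        P=np.eye(3)-np.outer(d,d); A=A+P; b=b+P@o
    return np.linalg.solve(A,b)
def proj(c,p):
    T=np.linalg.inv(c['cam_to_world']); q=c['mtx']@(T[:3,:3]@np.array(p)+T[:3,3]); return q[:2]/q[2]
E
python3 - <<'E'
from h import *
np.set_printoptions(precision=4,suppress=True)
C={k:snap(k,k+'0.png') for k in('scene','side')}
names={'trim_jig':0,'knife_slot':.02,'dial_axis':.058,'dial_post':.073,'dial_index':.058,'marker_line':.058,'stop_face':.049,'bunch_root':.042,'bunch_caps':.057,'waiting_bunch_a':0,'white_cap':0}
for n,z in names.items():
    r={}
    for k in C:
        m=ctrl.mark_of(n,k)
        for x in m[:3]: print(n,k,round(x['conf'],2),np.array(x['uv']),onz(C[k],x['uv'],z))
        if m:r[k]=m[0]['uv']
    if len(r)==2: print('   tri',tri([ray(C[k],r[k]) for k in r]))
print(ctrl.observe()['time_s'],ctrl.observe()['ee_rot'])
cv2.imwrite('pics/both.png',cv2.resize(np.vstack([C['scene']['img'],C['side']['img']])[:,:,::-1],(480,600)))
E
```

```text
trim_jig scene 0.7 [305.7 233.7] [0.4852 0.0399 0.    ]
trim_jig side 0.68 [298.9 189.6] [0.485  0.0272 0.    ]
trim_jig side 0.3 [290.9 162.8] [0.5168 0.2157 0.    ]
   tri [ 0.4887  0.0366 -0.0076]
knife_slot scene 0.83 [331.5 209.3] [ 0.4937 -0.099   0.02  ]
knife_slot side 0.56 [311.8 204. ] [ 0.492  -0.0986  0.02  ]
   tri [ 0.4927 -0.0987  0.0204]
dial_axis scene 0.7 [284.1 242.6] [0.4757 0.1455 0.058 ]
dial_axis side 0.75 [283.8 162.8] [0.464  0.1471 0.058 ]
dial_axis side 0.36 [289.8 143.9] [0.5335 0.2727 0.058 ]
   tri [0.4684 0.1471 0.0607]
dial_post scene 0.68 [290.9 230.8] [0.4899 0.1021 0.073 ]
dial_post side 0.6 [290.7 161.7] [0.4863 0.1238 0.073 ]
   tri [0.4817 0.1073 0.0854]
dial_index scene 0.79 [282.9 256.3] [0.4352 0.1836 0.058 ]
marker_line scene 0.22 [392.4 147.6] [ 0.5418 -0.497   0.058 ]
stop_face scene 0.62 [306.2 228.1] [0.4759 0.0438 0.049 ]
stop_face side 0.51 [297.  178.6] [0.4817 0.0371 0.049 ]
   tri [0.4811 0.0414 0.0444]
bunch_root scene 0.95 [341.8 194.1] [ 0.5094 -0.1679  0.042 ]
bunch_root side 0.73 [320.5 208.2] [ 0.5038 -0.1579  0.042 ]
   tri [ 
[... 200 characters left out ...]
 0.057 ]
   tri [ 0.4823 -0.0486  0.0534]
waiting_bunch_a scene 0.71 [394.5 148.3] [ 0.5683 -0.5528  0.    ]
waiting_bunch_a scene 0.64 [393.5 170.6] [ 0.4807 -0.4467  0.    ]
waiting_bunch_a side 0.92 [360.8 298.8] [ 0.4761 -0.5681  0.    ]
waiting_bunch_a side 0.79 [353.  270.8] [ 0.503  -0.4512  0.    ]
waiting_bunch_a side 0.61 [390.2 287. ] [ 0.585  -0.5591  0.    ]
   tri [ 0.5233 -0.5458 -0.0058]
white_cap scene 0.87 [223.8 272.7] [0.5516 0.3564 0.    ]
white_cap scene 0.68 [394.3 147.7] [ 0.5715 -0.5551  0.    ]
white_cap scene 0.25 [308.1 227.6] [0.5002 0.015  0.    ]
white_cap side 0.44 [287.9 142.1] [0.5582 0.3759 0.    ]
   tri [0.5496 0.3582 0.01  ]
1.2 [-3.1155 -0.4038 -0.    ]
```

View pics/scene0.png

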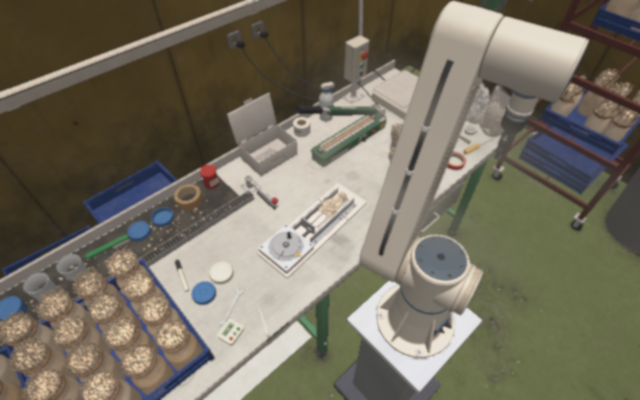

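View pics/side0.png

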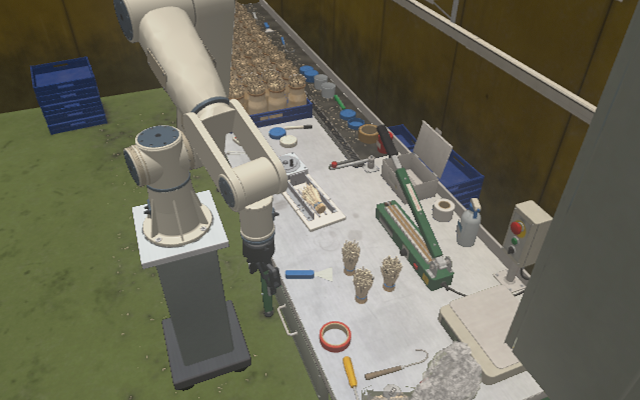

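The scene camera shows the jig with its dial near (287,243) and the bunch near (330,205). The side camera shows the bunch near (315,200) and three waiting bunches around (350-390, 255-285). Next I'll take close wrist views.

```bash
cat > look.py <<'E'
from h import *
np.set_printoptions(precision=4,suppress=True)
def look(pts,tag,names):
    R={n:[] for n in names}
    for i,p in enumerate(pts):
        ctrl.goto(p,[np.pi,0,0]); c=snap('wrist',f'{tag}{i}.png')
        if i==0: print('cam',np.array(c['cam_to_world']))
        np.savez(f'{tag}{i}.npz',**c)
        for n,z in names.items():
            m=ctrl.mark_of(n,'wrist')
            for x in m[:2]: print(n,i,round(x['conf'],2),np.array(x['uv']),onz(c,x['uv'],z))
            if m and m[0]['conf']>.4: R[n].append(ray(c,m[0]['uv']))
    for n in R:
        if len(R[n])>1: print('tri',n,tri(R[n]))
    print(ctrl.observe()['time_s'])
E
python3 - <<'E'
from look import *
ctrl.close()
look([[.44,.13,.30],[.41,.03,.32]],'w',{'dial_axis':.058,'dial_post':.073,'dial_index':.058,'marker_line':.058,'stop_face':.049,'knife_slot':.02,'bunch_root':.042,'bunch_caps':.057})
E
```

```text
cam [[-0.0001 -0.9519 -0.3063  0.5196]
 [-1.     -0.0002  0.0008  0.1291]
 [-0.0008  0.3063 -0.9519  0.4319]
 [ 0.      0.      0.      1.    ]]
dial_index 0 0.69 [281.3 157.9] [0.4464 0.1854 0.058 ]
marker_line 0 0.6 [318.8 183.2] [0.4156 0.1416 0.058 ]
stop_face 0 0.86 [417.3 129.7] [0.4781 0.0258 0.049 ]
stop_face 0 0.51 [481.  120.9] [ 0.4882 -0.0473  0.049 ]
knife_slot 0 0.5 [416.8 127.9] [0.4772 0.0188 0.02  ]
bunch_root 0 0.59 [581.8 108.4] [ 0.5019 -0.1663  0.042 ]
bunch_caps 0 0.94 [482.3 121.5] [ 0.4882 -0.0452  0.057 ]
dial_axis 1 0.57 [230.3 113.4] [0.4662 0.1467 0.058 ]
dial_post 1 0.7 [248.7  97. ] [0.485  0.1198 0.073 ]
dial_index 1 0.58 [199.9 136.5] [0.4391 0.1863 0.058 ]
marker_line 1 0.7 [236.6 152.4] [0.4196 0.1434 0.058 ]
marker_line 1 0.7 [249.2  96.6] [0.4853 0.1228 0.058 ]
stop_face 1 0.87 [330.8 100.6] [0.4805 0.0272 0.049 ]
bunch_root 1 0.72 [494.7  79.3] [ 0.5045 -0.1693  0.042 ]
bunch_caps 1 0.88 [392.   94.9] [ 0.487  -0.0445  0.057 ]
tri dial_index [0.4418 0.1873 0.0524]
tri marker_line [0.4202 0.1407 0.0695]
tri stop_face [0.4798 0.0275 0.0561]
tri bunch_root [ 0.5032 -0.1717  0.0358]
tri bunch_caps [ 0.4876 -0.0445  0.0582]
6.15
```

View pics/w0.png

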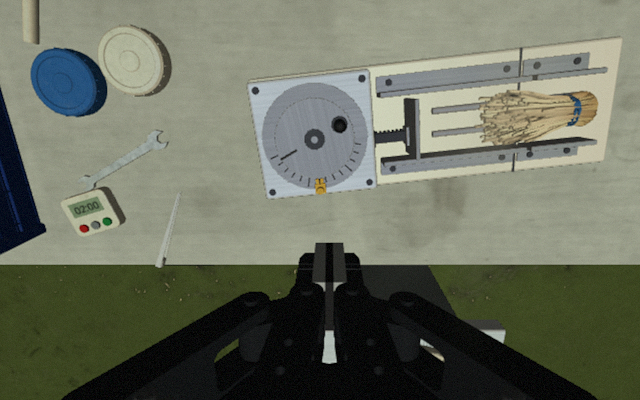

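View pics/w1.png

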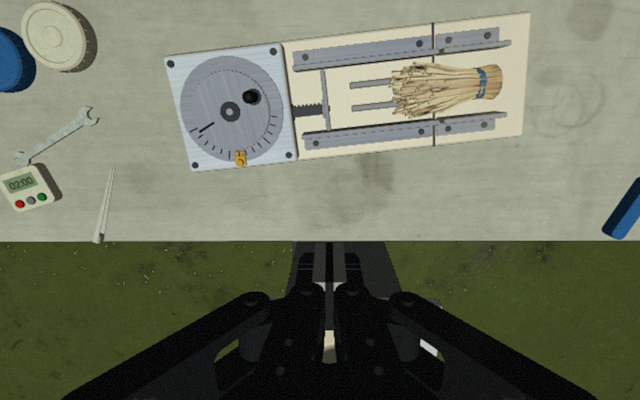

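The wrist view shows the dial hub at (314,139), index line from (297,152) to (281,159), marker nose near (319,181), post at (339,125), bunch root at (590,108) and stop plate at x≈413. I'll take a closer look at the dial for precise angles.

```bash
python3 - <<'E'
from look import *
look([[.435,.155,.17],[.425,.115,.19]],'c',{'dial_axis':.058,'dial_post':.073,'dial_index':.058,'marker_line':.058})
c=np.load('c0.npz')
u,v=proj(c,[.468,.147,.058]);u,v=int(u),int(v);print(u,v)
a,b=max(u-110,0),max(v-90,0)
cv2.imwrite('pics/cz.png',cv2.resize(c['img'][b:b+180,a:a+220,::-1],None,fx=3,fy=3,interpolation=cv2.INTER_CUBIC));print(a,b)
E
```

```text
cam [[ 0.0012 -0.9521 -0.3058  0.5147]
 [-1.     -0.0014  0.0005  0.1544]
 [-0.0009  0.3057 -0.9521  0.3026]
 [ 0.      0.      0.      1.    ]]
dial_axis 0 0.9 [340.6 155.9] [0.4686 0.1456 0.058 ]
dial_axis 0 0.34 [287.8 189.2] [0.4419 0.1872 0.058 ]
dial_post 0 0.88 [382.7 133.5] [0.4874 0.1167 0.073 ]
dial_index 0 0.79 [291.2 187.8] [0.443  0.1844 0.058 ]
marker_line 0 0.55 [347.2 216.7] [0.4185 0.1396 0.058 ]
dial_axis 1 0.96 [288.7 141.4] [0.467  0.1469 0.058 ]
dial_axis 1 0.48 [240.9 168.7] [0.4442 0.1881 0.058 ]
dial_post 1 0.88 [324.9 118.8] [0.4862 0.1169 0.073 ]
dial_index 1 0.86 [240.4 168.9] [0.444  0.1885 0.058 ]
dial_index 1 0.25 [297.8 193.7] [0.4221 0.1408 0.058 ]
marker_line 1 0.68 [297.1 195.8] [0.4202 0.1415 0.058 ]
tri dial_axis [0.4686 0.146  0.0626]
tri dial_post [0.4867 0.1167 0.0725]
tri dial_index [0.4498 0.1816 0.082 ]
tri marker_line [0.4239 0.1403 0.0708]
7.7583
338 156
228 66
```

View pics/cz.png

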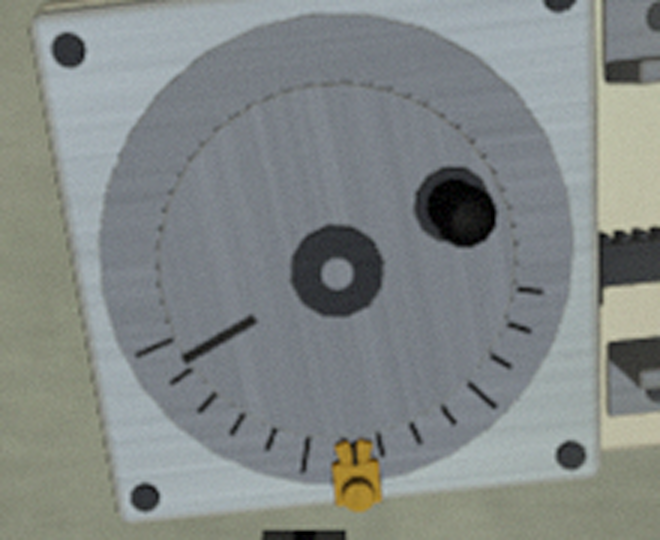

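The crop shows the index line's outer end at (184,358), marker line tip at about (354,442), hub at (338,272) and post top at (465,213). The full-image pixels are crop/3 + (228,66). I'll compute the angles and check which push attitudes are reachable.

```bash
cat >> h.py <<'E'
from scipy.spatial.transform import Rotation as Ro
def att(yaw): return (Ro.from_euler('z',yaw)*Ro.from_euler('x',np.pi)).as_rotvec()
E
python3 - <<'E'
from h import *
np.set_printoptions(precision=4,suppress=True)
c=np.load('c0.npz')
P=lambda u,v,z:onz(c,[u/3+228-.33,v/3+66-.33],z)
ax=P(338,272,.061)
ang=lambda p:np.arctan2(p[1]-ax[1],p[0]-ax[0])
r=lambda p:np.hypot(*(p-ax)[:2])
pts={'io':P(184,358,.058),'ii':P(256,320,.058),'m':P(354,441,.058),'m2':P(355,460,.058),'post':P(466,213,.088),'foot':P(452,202,.061),
 't0':P(153,347,.053),'tA':P(306,455,.053),'tB':P(381,444,.053),'corner1':P(68,49,.05),'corner2':P(145,497,.05),'c3':P(571,455,.05)}
print('ax',ax)
for k,p in pts.items(): print(k,p,'r',r(p),'ang',ang(p),np.degrees(ang(p)))
for i in (0,1):
    b=np.load(f'c{i}.npz'); print(b['cam_to_world'][:3,3])
q0=ctrl.observe()['qpos'];print(q0)
for y in (-60,-30,0,10,30,60,95,-150,-85):
    q=ctrl.solve_ik([.48,.13,.078],att(np.radians(y)));print(y,None if q is None else np.array(q))
E
```

```text
ax [0.4688 0.1459 0.061 ]
io [0.4453 0.1861 0.058 ] r 0.04652502987680545 ang 2.100151346492978 120.32980849276464
ii [0.4556 0.167  0.058 ] r 0.024857378777106448 ang 2.1308324321566774 122.08770521217393
m [0.422  0.1409 0.058 ] r 0.04702544061727239 ang -3.035295611615247 -173.90962812013353
m2 [0.4165 0.1406 0.058 ] r 0.05255912978040175 ang -3.039512690908977 -174.15124896553627
post [0.4871 0.1188 0.088 ] r 0.03270363820531174 ang -0.9767797272212491 -55.96535588371738
foot [0.4863 0.1179 0.061 ] r 0.03301086546061856 ang -1.0112405605353847 -57.93981619112118
t0 [0.4469 0.1949 0.053 ] r 0.053648631086610464 ang 1.9905949087721062 114.05268699287082
tA [0.416  0.1539 0.053 ] r 0.05342193196179804 ang 2.991637447368629 171.4081995675134
tB [0.4193 0.1332 0.053 ] r 0.051141373141700884 ang -2.8897872141777032 -165.5726110632501
corner1 [0.5222 0.2128 0.05  ] r 0.08561628497975274 ang 0.8970874214307801 51.39932310225754
corner2 [0.4019 0.1997 0.05  ] r 0.08587379341922556 ang 2.464280032556271 141.19284540383543
c3 [0.4149 0.0795 0.05  ] r 0.08552945550771214 ang -2.2525393547603922 -129.06099821489215
[0.5147 0.1544 0.3026]
[0.5045 0.1134 0.3232]
[0.2616 0.1293 2.0645 0.0001 0.9481 1.8319]
-60 [ 0.2615  0.3884  2.0327 -0.      0.7204  2.8795]
-30 [ 0.2615  0.3884  2.0327 -0.      0.7204  2.3559]
0 [ 0.2615  0.3884  2.0327 -0.      0.7204  1.8323]
10 [ 0.2615  0.3884  2.0327 -0.      0.7204  1.6577]
30 [ 0.2615  0.3884  2.0327 -0.      0.7204  1.3087]
60 [ 0.2615  0.3884  2.0327 -0.      0.7204  0.7851]
95 [ 0.2615  0.3884  2.0327 -0.      0.7204  0.1742]
-150 [ 0.2615  0.3884  2.0327  0.      0.7204 -1.8329]
-85 [ 0.2615  0.3884  2.0327 -0.      0.7204 -2.9674]
```

```bash
cat >> h.py <<'E'
AX=np.array([.4688,.1459])
def cen(phi,gap,z):
    r=np.array([np.cos(phi),np.sin(phi)]); t=np.array([-r[1],r[0]])
    return np.r_[AX+.033*r-gap*t,z]
def sweep(p0,p1,gap=.018,z=.078,speed=.04):
    """approach behind the post at p0, push to p1 (post angle), back off, rise"""
    ctrl.goto(cen(p0,gap+.012,.16),att(p0+np.pi/2))
    ctrl.line_to(cen(p0,gap+.012,z))
    f0=np.array(ctrl.observe()['contact_force']);n=int(np.ceil((p1-p0)/.1))
    for p in np.linspace(p0,p1,n+1):
        ctrl.line_to(cen(p,gap,z),att(p+np.pi/2),speed=speed)
        print(round(p,3),(np.array(ctrl.observe()['contact_force'])-f0).round(1))
    ctrl.line_to(cen(p1,gap+.012,z),speed=.08)
    ctrl.line_to(cen(p1,gap+.012,.16))
def dlook(fn):
    ctrl.goto([.435,.155,.17],[np.pi,0,0]); c=snap('wrist')
    for n,z in {'dial_axis':.058,'dial_post':.073,'dial_index':.058,'marker_line':.058}.items():
        for x in ctrl.mark_of(n,'wrist')[:2]:
            p=onz(c,x['uv'],z);d=p[:2]-AX;print(n,round(x['conf'],2),np.round(x['uv'],1),p.round(4),'ang',np.arctan2(d[1],d[0]).round(3))
    cv2.imwrite('pics/'+fn,cv2.resize(c['img'][66:246,228:448,::-1],None,fx=3,fy=3,interpolation=cv2.INTER_CUBIC))
    np.savez(fn+'.npz',**c); print(ctrl.observe()['time_s'])
E
python3 - <<'E'
from h import *
sweep(-1.01,-.02)
dlook('d1.png')
E
```

```text
-1.01 [ 0.6  0.3 -1.2]
-0.911 [-2.8 -1.2  2. ]
-0.812 [-3.6 -0.7  1.6]
-0.713 [-3.8 -1.6  1.5]
-0.614 [-3.4 -2.  -0.9]
-0.515 [-2.8 -3.   0.2]
-0.416 [-1.4 -3.5 -1.1]
-0.317 [-1.4 -3.9 -1.1]
-0.218 [-0.9 -4.2  0.1]
-0.119 [-0.1 -4.6 -0.7]
-0.02 [ 0.8 -4.8 -0.7]
dial_axis 0.98 [340.8 158.1] [0.4664 0.1456 0.058 ] ang -3.002
dial_post 0.65 [342.1 111. ] [0.5022 0.1456 0.073 ] ang -0.008
dial_post 0.47 [504.5 134.4] [0.4864 0.0314 0.073 ] ang -1.418
dial_index 0.67 [335.4 216.9] [0.4181 0.1493 0.058 ] ang 3.074
marker_line 0.69 [345.5 214.9] [0.4199 0.1412 0.058 ] ang -3.045
14.7667
```

View pics/d1.png

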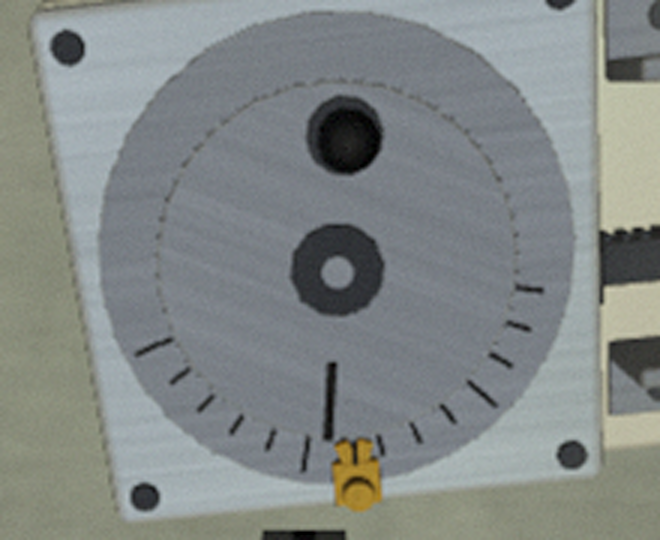

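The index end is at crop (328,440) and the marker line at (354,440), so about 0.154 rad remains. I'll push the post from −0.02 to 0.134.

```bash
python3 - <<'E'
from h import *
sweep(-.05,.134)
dlook('d2.png')
E
```

```text
-0.05 [ 0.2 -0.6 -0.7]
0.042 [-1.7 -1.4 -0.1]
0.134 [-1.3 -4.3  1.2]
dial_axis 0.61 [340.6 156.2] [0.4679 0.1458 0.058 ] ang -2.975
dial_post 0.66 [334.9 110.8] [0.5023 0.1506 0.073 ] ang 0.14
dial_post 0.42 [344.8 214.2] [0.4263 0.1425 0.073 ] ang -3.063
dial_index 0.6 [346.5 211.7] [0.4226 0.1404 0.058 ] ang -3.023
marker_line 0.9 [345.6 215.3] [0.4195 0.1411 0.058 ] ang -3.044
20.7083
```

View pics/d2.png

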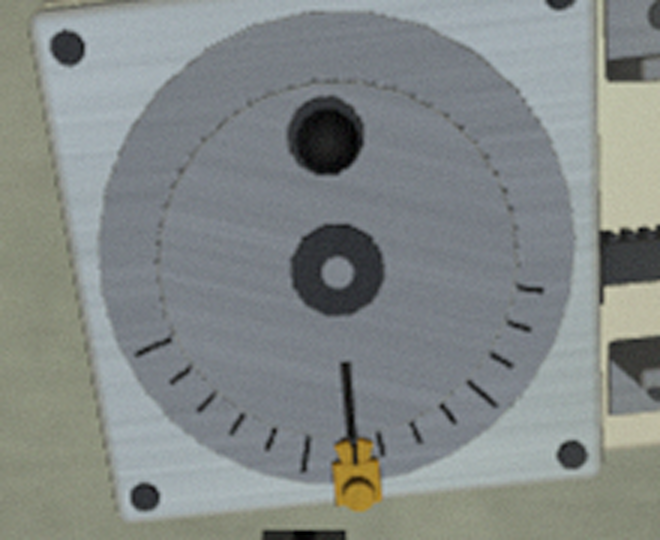

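The index line now runs straight into the marker line at (354,445), so the dial is set. Next I push the bunch.

```bash
cat >> h.py <<'E'
YW=.108; YH=np.array([-np.sin(YW),np.cos(YW)])
def J(y,z): return np.r_[AX+(y-.115)*YH,z]
def jf(f0): return float((np.array(ctrl.observe()['contact_force'])-f0)[:2]@YH)
E
python3 - <<'E'
from h import *
ctrl.goto(J(-.231,.17),att(YW+np.pi/2))
ctrl.line_to(J(-.231,.046),speed=.12); ctrl.wait(.2)
f0=np.array(ctrl.observe()['contact_force'])
y=-.231; ctrl.line_to(J(-.219,.046),speed=.05); print(jf(f0))
ctrl.line_to(J(-.167,.046),speed=.03); y=-.167; print(jf(f0),ctrl.observe()['time_s'])
while y<-.150:
    y+=.0015; ctrl.line_to(J(y,.046),speed=.02); ctrl.wait(.05); f=np.mean([jf(f0) for _ in range(3)]); print(round(y,4),round(f,2))
    if f<-4: break
c=snap('wrist','b0.png'); snap('scene','s1.png')
for n,z in {'stop_face':.049,'bunch_caps':.057,'bunch_root':.042}.items():
  for k in ('wrist','scene'):
    for x in ctrl.mark_of(n,k)[:1]:
        p=onz(c if k=='wrist' else ctrl.capture('scene'),x['uv'],z); print(n,k,x['conf'],p.round(4),'jig y',((p[:2]-AX)@YH+.115).round(4))
print(ctrl.observe()['time_s'])
E
```

```text
-0.6467424069267304
-1.1307092398075678 26.425
-0.1655 -1.49
-0.164 -0.31
-0.1625 -1.33
-0.161 -1.09
-0.1595 -0.74
-0.158 0.08
-0.1565 0.1
-0.155 -2.72
-0.1535 -7.74
stop_face scene 0.58 [0.4807 0.0392 0.049 ] jig y 0.0076
bunch_caps scene 0.78 [0.4821 0.0161 0.057 ] jig y -0.0155
bunch_root wrist 0.57 [ 0.4969 -0.108   0.042 ] jig y -0.1405
bunch_root scene 0.66 [ 0.4993 -0.1068  0.042 ] jig y -0.1395
29.675
```

View pics/b0.png

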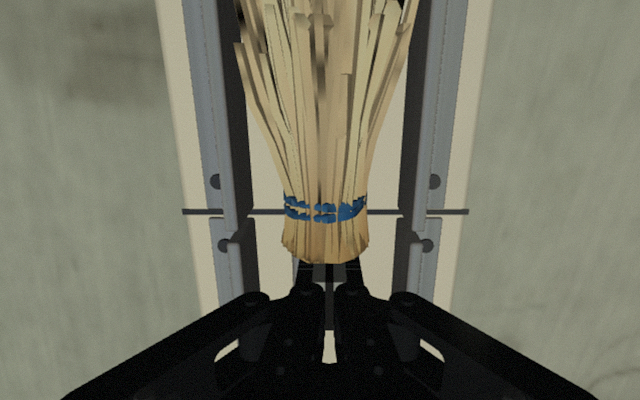

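The bunch is straight in the trough, its root at (325,255). The force rise at y ≈ −0.154 matches the expected stop contact, so I'll draw back and verify.

```bash
python3 - <<'E'
from h import *
ctrl.line_to(J(-.158,.046),speed=.03)
ctrl.line_to(J(-.215,.046),speed=.1)
ctrl.line_to(J(-.215,.2),speed=.15)
ctrl.goto([.425,.06,.24],[np.pi,0,0]); c=snap('wrist','f.png')
for n,z in {'stop_face':.049,'bunch_caps':.057,'bunch_root':.042,'dial_index':.058,'marker_line':.058}.items():
    for x in ctrl.mark_of(n,'wrist')[:1]:
        p=onz(c,x['uv'],z); print(n,x['conf'],p.round(4),'jig y',((p[:2]-AX)@YH+.115).round(4))
print(ctrl.observe()['time_s'])
E
```

```text
stop_face 0.94 [0.4824 0.0165 0.049 ] jig y -0.0151
bunch_caps 0.97 [0.4819 0.0114 0.057 ] jig y -0.0201
bunch_root 0.61 [ 0.4966 -0.1099  0.042 ] jig y -0.1423
dial_index 0.88 [0.4202 0.1425 0.058 ] jig y 0.1169
marker_line 0.55 [0.4166 0.1418 0.058 ] jig y 0.1165
34.0417
```

View pics/f.png

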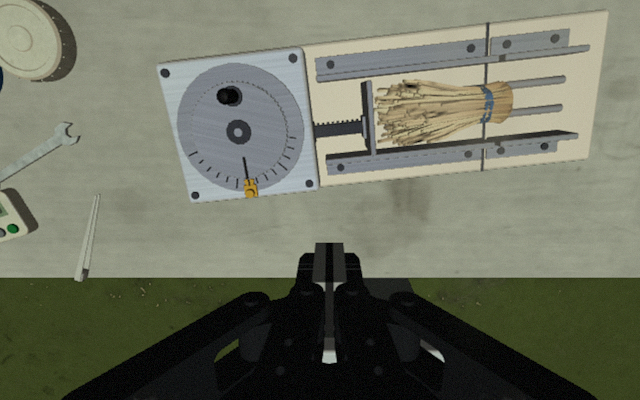

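The caps touch the stop plate at about (375,110), and the index line still meets the marker at (249,183). The robot is clear, so I'm handing in.

```bash
python3 -c "
from station import ctrl
print(ctrl.sign_off())"
```

```text
the job is handed in; nothing more can be done
None
```

I lined the dial up with the marker, pushed the bunch until its caps rested against the stop plate, drew the robot clear, and handed the job in at about 34 s; the hand-in returned no verdict.

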